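# Lock a chopping board into a one-handed preparation base

## Task

Make the chopping board ready for one-handed cutting. Stand the loose steel stop peg fully down in its hole in the wooden base, slide the board's far right corner up against the peg, and then, with that corner bearing on the peg, push the board's near left corner round until the board lies square along the metal fence and the sprung catch has snapped out in front of it. Push gently, feeling for the stop: more than about 18 N on the board would tear the base off its suction feet; leave the board locked, close against the peg, and do not shift the mug, the jar or the plate.

Things in the scene. Friction and masses are not known exactly. Their poses are not given: they have to be found in the camera images.
- base: Light-wood preparation base stuck to the table by suction feet; deck 240 x 385 mm, its top 30 mm above the table. Origin on the table under the point where the centre of the locked board lies (x within 12 mm as the fence is set, y within 6 mm); x points away from the robot, y to its left. The locked board has the base's yaw.
- fence_line (a point): Nominal mid point of the board-side face of the rigid aluminium rail (16 mm high) on the deck's far side, at base x = +85 mm, y = 0. The L-shaped fence (rail, left arm with inner face at y = +174, catch) is hand-set in slots: all of it truly stands up to 8 mm nearer or farther in x. This is not reported; feel for it.
- peg_hole (a point): Centre of the mouth of the round blind hole for the peg, in the deck's top; 19 mm across, 20 mm deep, small chamfer; at base x = +50, y = -149.5 mm: just beyond the right end of the locked board, 35 mm nearer the robot than its far edge. Axes as the base.
- board: Chopping board, 170 (x) x 280 (y) x 22 mm, 0.53 to 0.80 kg, corners rounded. Origin: centre of its underside. It starts flat on the deck, turned 0.23 to 0.29 rad anticlockwise from the base (left end swung to the robot, overhanging the deck's near edge), its right end 3 to 15 mm short of the peg's place. It slides at a few newtons; push it, do not lift it.
- push_corner (a point): The board's near left corner (board x = -85, y = +140 mm, at half thickness): push here, on the edge facing the robot, 25 to 50 mm to the right of the corner, so that the fingers keep clear of the catch that comes out in front of the corner.
- peg_corner (a point): The board's far right corner (board x = +85, y = -140 mm, at half thickness), diagonally across. The board's right end, 15 to 40 mm from this corner, bears on the peg.
- peg: Loose steel stop peg standing on the table right of the base, 78 mm long, 0.12 kg: an 18 mm round pin with chamfered foot and a 28 mm wide, 14 mm tall grip head at the top. Origin: centre of its foot, z up. Fully down its foot is 20 mm below the deck's top.
- catch (a joint): Sprung bolt (12 mm wide, round nose, 5 to 17 mm above the deck) in a dark block at the near end of the fence arm. 0 = out, nose tip at base y = +126 mm, middle nominally at x = -93 mm; grows to 0.020 m when pushed left (spring 1.9 to 3.6 N). The swinging board pushes it back 14 mm, then it snaps out in front of the near edge. This takes up to 10 N; play 2 mm.
- mug: Two-tone mug, 105 mm tall, 90 mm across, left of the base. Bystander. Origin at its foot.
- jar: Glass jar with dark lid, 65 mm across, 86 mm tall, left of the base. Bystander. Origin at its foot.
- plate: White plate with a rim line, 200 mm across, 20 mm high, with a lemon on it, right of the base. Bystander. Origin at its foot.
There are look-alikes about, which are no part of the job. Leave any green or purple look-alike of the peg alone.

How it is judged:
On the way, in this order (a step that is already met when the one before it is completed fails the run):
1. the stop peg stands fully down in its hole (z of peg in the frame of peg_hole below -0.016 m and horizontal distance between peg and peg_hole below 0.005 m and angle between peg's own z axis and vertical below 0.12 rad), for 0.2 s.
2. the board is turned home, its corner at the peg, and the catch has sprung out in front of it (all of step 1 and value of joint catch below 0.003 m and angle between the x axis of board and the x axis of base, either way round below 0.02 rad and x of board in the frame of base between -0.014 and 0.012 m and y of board in the frame of base between -0.006 and 0.008 m and angle between board's own z axis and vertical below 0.03 rad), for 0.2 s.
At the end, for the whole second after the job is handed in: The peg is upright in its hole, 16 mm deep or more; the board lies flat and still, square to the base within 0.02 rad, its centre -14 to +12 mm (x) and -6 to +8 mm (y) of the base's origin; the catch is out in front of its near edge (within 3 mm of fully out) (all of step 2 and linear speed of board below 0.01 m/s); the robot touches nothing.
It fails at once if the board is pushed with more than 18 N (contact force between the fingers and board above 18 N).
It fails at once if the mug is shifted by more than 20 mm (distance of mug from where it was at the start of the episode above 0.02 m).
It fails at once if the jar is shifted by more than 20 mm (distance of jar from where it was at the start of the episode above 0.02 m).
It fails at once if the plate is shifted by more than 20 mm (distance of plate from where it was at the start of the episode above 0.02 m).
It also fails if it takes over 72 s, if anything falls off the work surface, if the arm or the gripper's body presses on something with over 40 N, if the wrist force passes 120 N, or if a joint passes its speed limit or range.

## Robot

A 7-joint arm with a two-finger parallel gripper is mounted at the origin on a cart in front of the work surface, level with it; the furniture and walls round the work are solid. World frame = base frame: x ahead of the robot, y to its left, z up, the work surface at z = 0. Lengths are in m, angles in rad, forces in N, time in s.
With the tool pointing down it reaches from about 0.425 to 0.95 m from the base axis. Payload 4.7 kg.
Tool frame: the origin (TCP) lies at the very end of the fingers, on their centre line; the grasp point (between the pads) lies 19 mm behind it; z points along the fingers, y is the line along which they close (so a half turn about z gives the same grasp; the last joint's range is limited). The gripper opens to 87 mm and grips with 3 to 60 N. Pads are 19 mm wide; open, the fingers measure 117 mm over their backs; the gripper's body (75 mm by 190 mm) begins 51 mm behind the grasp point.
Start: joints at [1.183, 0.469, -0.049, 1.532, 0.024, 1.141, -0.082], TCP at [0.237, -0.632, 0.223] pointing down, gripper open.
Joint ranges: [-2.59, 2.59], [-0.33, 1.99], [-1.39, 1.29], [0.1, 2.45], [-1.04, 4.18], [0.21, 1.99], [-2.66, 2.66]. Speed limits (rad/s): [2.57, 2.57, 3.14, 3.14, 3.14, 3.14, 3.14].

## Interface

Orientations are given as a rotation vector (axis times angle).
In Python, from station import telemetry, cams, bot gives the robot as it stands.
- The arm moves only by the tool carry_out, never from a script. Its argument "series" is a list that holds one entry, the list of rows, each a list of 4 numbers: the shift along the world's x, y, z in units of 25 mm (1.0 is 25 mm), then the turn about the world's z in units of 10 degrees (1.0 is 10 degrees). In form: [[[x, y, z, roll], ...]]. A call has 1 to 10 rows; each row shifts and turns the commanded pose from where the row before left it; what a row does not reach is not made up. A row lasts 1/8 s, in which the tool goes at most 62.5 mm and 10.7 degrees, less where a joint would pass 70% of its speed; a pose out of reach is approached as far as the arm can. A call is refused whole if a number of a shift passes 1 or a number of a turn 1, either way. A call with a gripper value outside its range is refused whole. "fingers" is the opening, from -1 (shut) to 1 (fully open), set as the call begins (left out, the last holds). The fingers move at their own pace and stop on an object; "squeeze" is the grip in N (left out, the last holds). Time passes only in rows, so rows that do not move let the fingers close. It gives the time, the measured TCP pose, the force, the opening and the grip force at its end, in the units of the state.
- telemetry.state(): the state, without advancing time (a new reading comes with each control period).
- cams.grab_frame(name): name is "scene" or "top" or "wrist"; returns (picture, depth): 420x560x3 uint8, blue, green, red; 420x560 float32, m along the optical axis (not along the pixel's ray), 0 where there is no reading.
- cams.calibration(name): a dict with "fx", "fy", "cx", "cy" (pixels), "cam_to_world" (4x4, takes a point from camera to world coordinates). Camera axes: x right, y down, z forward; pixel columns grow to the right and rows downward; lengths in m; the calibration is good to about 2 mm. The wrist camera is an equidistant fisheye: a pixel r from the principal point sees the ray r / f radians off the axis. A picture is of the moment at which its call begins: read the wrist's pose just before it. calibration takes no time and is no camera call; for the wrist camera it gives the pose at the moment of the call.
- bot.job_done(): hands the job in; it is judged then, once.
Trained networks look in the newest picture that a camera, given by its name, has taken for a name from the list of things; names that differ only in an ending like _2 or _b are one class to them, and where a whole thing is asked for, a point or a joint stands for the part that bears it (a point fixed in the world has none). Each returns a list of dicts, best first, with "confidence" (0 to 1); they miss things now and then, are a little off and sometimes report something else, mostly with a low value. They report only what shows in the picture. A call takes as long as a camera call. They do not tell look-alikes from the thing itself.
- cams.cut_out(camera, label): "region" (420x560 bool, what is visible of it) and "bbox" ([centre column, centre row, width, height] in pixels, round what is visible of it).
The state is a dict: "time_s": time; "q": joint angles; "dq": joint speeds; "tau": joint torques, N m; "eef_pos": TCP position; "orientation": TCP orientation; "wrist_force": force on the tool from outside, world axes, zero at the start; "torque": the same for the moment, N m; "width": opening from 0.0 (shut) to 1.0 (fully open); "finger_force": force on a finger pad.
Only numpy, scipy, OpenCV 4.12 (cv2) and the standard library are available. Lean on these libraries where they do the work, as an engineer would, in place of code of your own. Each camera call takes 0.05 s, during which the arm holds its last target. There are 200 camera calls.

## Working session

There is one attempt and no reset: what is moved stays moved. The work goes in short steps, Python scripts to look and compute and a tool call to move; the robot and the scene stay as the last step left them, time stands still between calls to the robot, and variables do not carry over. Pictures are saved under pics/ and viewed, at most 10 in all, crops included, and the job is handed in when it is done.

Besides the shell and the picture viewer there is one more tool, called after "Emit:" by a JSON object that holds its "fn" and its "kwargs", one argument or row to a line. carry_out: Moves the arm, as the interface text tells. Its arguments: {"type":"object","properties":{"series":{"type":"array","items":{"type":"array","items":{"type":"array","items":{"type":"number"}}}},"fingers":{"type":"number"},"squeeze":{"type":"number"}},"required":["series"]}

```bash
mkdir -p pics; ls
cat > h.py <<'E'
import numpy as np,cv2
from station import telemetry,cams,bot
def grab(n):
    p,d=cams.grab_frame(n); return p,d,cams.calibration(n)
def world(d,c):
    v,u=np.mgrid[0:420,0:560]
    P=np.stack([(u-c['cx'])/c['fx']*d,(v-c['cy'])/c['fy']*d,d],-1)
    T=np.array(c['cam_to_world']); return P@T[:3,:3].T+T[:3,3]
E
python3 - <<'E'
from h import *
s=telemetry.state(); print({k:np.round(v,3).tolist() for k,v in s.items()})
for n in ['scene','top']:
    p,d,c=grab(n); cv2.imwrite(f'pics/{n}0.png',p); W=world(d,c); np.savez(f'{n}0.npz',p=p,d=d,W=W)
    print(n,np.round(c['cam_to_world'],3).tolist(),c['fx'],c['cx'],c['cy'])
    for l in ['base','board','peg','mug','jar','plate','catch','fence_line']:
        try:
            for r in cams.cut_out(n,l)[:4]:
                m=r['region']&(d>0); w=W[m]
                print(l,round(r['confidence'],2),np.round(r['bbox']).tolist(),'med',np.round(np.median(w,0),3),'max z',np.round(np.percentile(w[:,2],97),3))
        except Exception as e: print(l,e)
E
```

```text
pics
{'time_s': 0.0, 'q': [1.183, 0.469, -0.049, 1.534, 0.024, 1.141, -0.082], 'dq': [-0.0, 0.0, -0.0, 0.002, -0.001, 0.001, 0.001], 'tau': [0.001, -50.798, -0.081, -23.616, -0.061, 0.038, 0.0], 'eef_pos': [0.237, -0.631, 0.221], 'orientation': [-3.089, -0.56, 0.001], 'wrist_force': [-0.049, 0.438, 0.331], 'torque': [-0.009, 0.042, -0.011], 'finger_force': 0.0, 'width': 1.002}
scene [[0.691, -0.39, 0.609, -0.308], [-0.723, -0.363, 0.588, -0.887], [-0.008, -0.846, -0.533, 0.846], [0.0, 0.0, 0.0, 1.0]] 540.6266880225953 283.3119537629845 207.4167775143965
base 0.68 [287.0, 218.0, 156.0, 88.0] med [ 0.612 -0.132  0.028] max z 0.033
base 0.67 [159.0, 182.0, 25.0, 35.0] med [0.449 0.353 0.054] max z 0.087
board 0.92 [276.0, 216.0, 113.0, 53.0] med [ 0.561 -0.023  0.05 ] max z 0.053
board 0.73 [188.0, 166.0, 33.0, 42.0] med [0.56  0.346 0.073] max z 0.104
peg 0.77 [355.0, 277.0, 12.0, 31.0] med [ 0.501 -0.327  0.055] max z 0.079
peg 0.62 [327.0, 263.0, 15.0, 34.0] med [ 0.495 -0.25   0.052] max z 0.08
mug 0.63 [187.0, 167.0, 38.0, 37.0] med [0.56  0.344 0.074] max z 0.103
jar 0.6 [161.0, 1
[... 655 characters left out ...]
4 -0.317  0.077] max z 0.082
peg 0.45 [364.0, 238.0, 10.0, 10.0] med [ 0.498 -0.241  0.077] max z 0.082
peg 0.26 [389.0, 188.0, 68.0, 64.0] med [ 0.655 -0.341  0.014] max z 0.023
mug 0.68 [152.0, 222.0, 35.0, 39.0] med [0.578 0.383 0.053] max z 0.106
jar 0.62 [284.0, 215.0, 107.0, 87.0] med [ 0.571 -0.006  0.05 ] max z 0.056
jar 0.6 [149.0, 260.0, 32.0, 28.0] med [0.46  0.367 0.083] max z 0.089
plate 0.93 [390.0, 188.0, 67.0, 65.0] med [ 0.655 -0.341  0.014] max z 0.022
plate 0.44 [283.0, 218.0, 106.0, 82.0] med [ 0.572 -0.006  0.05 ] max z 0.056
catch 0.64 [222.0, 241.0, 34.0, 8.0] med [0.515 0.156 0.046] max z 0.053
catch 0.53 [277.0, 205.0, 132.0, 94.0] med [0.662 0.07  0.03 ] max z 0.046
```

Run:
```python
import cv2,numpy as np
p=cv2.imread('pics/top0.png'); cv2.imwrite('pics/topc.png',cv2.resize(p[135:285,190:450],None,fx=3,fy=3,interpolation=cv2.INTER_CUBIC))
p=cv2.imread('pics/scene0.png'); cv2.imwrite('pics/scenec.png',cv2.resize(p[140:310,130:420],None,fx=2.7,fy=2.7,interpolation=cv2.INTER_CUBIC))
```

```text
(no output)
```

View pics/topc.png

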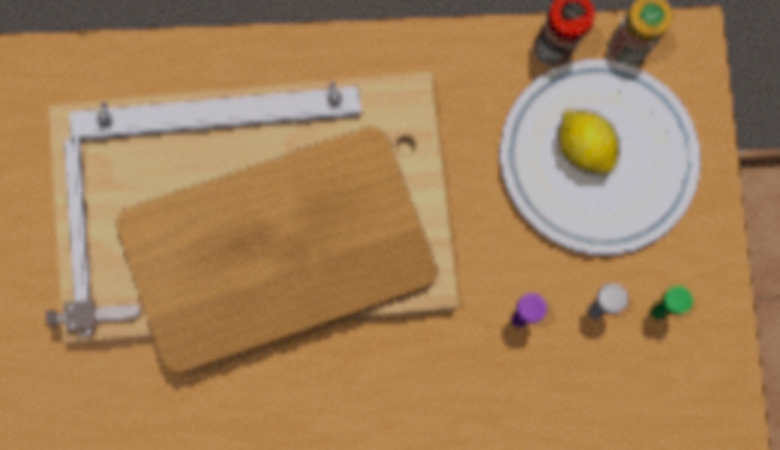

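View pics/scenec.png

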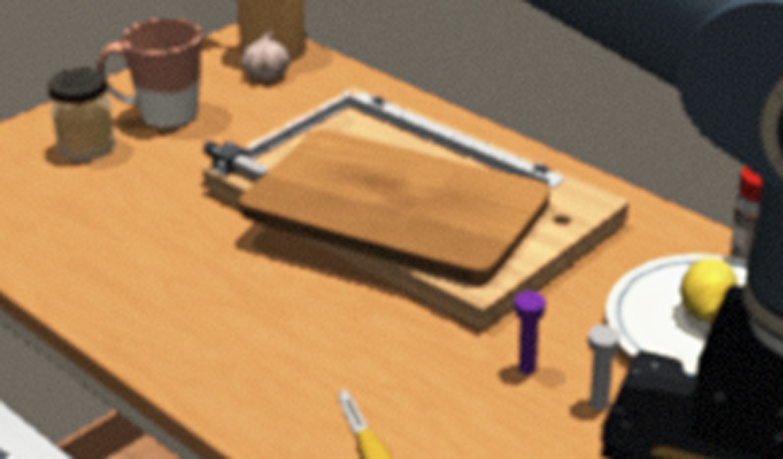

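Run:
```python
from h import *
z=np.load('top0.npz'); W=z['W'];p=z['p']
for l,b in [('gray',(394,234)),('purple',(367,238)),('green',(415,235))]:
    s=np.zeros((420,560),bool); s[b[1]-9:b[1]+9,b[0]-9:b[0]+9]=1
    m=s&(W[...,2]>.068)&(W[...,2]<.09); w=W[m]
    print(l,m.sum(),w.mean(0).round(4),(w.min(0)[:2]+w.max(0)[:2])/2,np.ptp(w,axis=0).round(3),p[m].mean(0).round())
# base deck: z ~.03 pts
s=np.zeros((420,560),bool); s[150:265,195:350]=1
Z=W[...,2]
m=s&(Z>.022)&(Z<.075); m=cv2.morphologyEx(m.astype(np.uint8),cv2.MORPH_OPEN,np.ones((3,3)))
n,lab,st,_=cv2.connectedComponentsWithStats(m); k=1+np.argmax(st[1:,4]);mm=lab==k
# board top
mb=mm&(Z>.0475)&(Z<.057)
cb=cv2.morphologyEx(mb.astype(np.uint8),cv2.MORPH_OPEN,np.ones((9,9)))>0
w=W[cb]; print('board z',np.median(w[:,2]))
r=cv2.minAreaRect((w[:,:2]*1000).astype(np.float32)); print('board rect mm',r, cv2.boxPoints(r).round().tolist())
md=mm&(abs(Z-.03)<.006); w=W[md]
print('deck z',np.median(w[:,2])); w=W[md|cb&(W[...,0]>.56)]
r=cv2.minAreaRect((w[:,:2]*1000).astype(np.float32)); print('deck rect',r, cv2.boxPoints(r).round().tolist())
mf=s&(abs(Z-.047)<.005)&~cv2.dilate(cb.astype(np.uint8),np.ones((7,7))).astype(bool)
w=W[mf&(W[...,0]>.66)]; r=cv2.minAreaRect((w[:,:2]*1000).astype(np.float32)); print('rail',r,cv2.boxPoints(r).round().tolist())
# hole: dark px
u,v=190+405/3,135+144/3
c=cams.calibration('top');T=np.array(c['cam_to_world']); ray=T[:3,:3]@[(u-c['cx'])/c['fx'],(v-c['cy'])/c['fy'],1]
print('hole',T[:3,3]+ray*(.03-T[2,3])/ray[2])
```

```text
gray 79 [ 0.5069 -0.3189  0.0769] [ 0.50697796 -0.31907138] [0.027 0.026 0.017] [154. 156. 165.]
purple 77 [ 0.5007 -0.2423  0.0772] [ 0.49971719 -0.24287759] [0.025 0.025 0.014] [152.  78. 136.]
green 83 [ 0.5028 -0.3807  0.0767] [ 0.50258545 -0.38134226] [0.025 0.027 0.015] [ 73. 140.  70.]
board z nan
board rect mm ((0.0, 0.0), (0.0, 0.0), 0.0) [[0.0, 0.0], [0.0, 0.0], [0.0, 0.0], [0.0, 0.0]]
deck z 0.029995353824584847
deck rect ((601.7592163085938, 16.599273681640625), (282.0004577636719, 385.4906921386719), 3.014061689376831) [[451.0, 202.0], [471.0, -183.0], [753.0, -168.0], [732.0, 216.0]]
rail ((694.0989379882812, 33.72490692138672), (312.6557312011719, 67.84127044677734), 89.98037719726562) [[660.0, -123.0], [728.0, -123.0], [728.0, 190.0], [660.0, 190.0]]
hole [ 0.67571847 -0.13968771  0.03      ]
  return _methods._mean(a, axis=axis, dtype=dtype,
  ret = ret.dtype.type(ret / rcount)
```

Emit:
{"fn": "carry_out", "kwargs": {
  "series": [
    [[0.9,1,0,0.7],[0.9,1,0,0.7],[0.9,1,0,0.7],[0.9,1,0,0.7],[0.9,1,0,0.7],[0.9,1,0,0.7],[0.9,1,0,0.7],[0.9,1,0,0.7],[0.9,1,0,0.7],[0.9,1,0,0.7]]
  ],
  "fingers": 1
}}

```text
time_s: 2.15
eef_pos: [0.4627, -0.3813, 0.2228]
orientation: [2.206, 2.236, 0.0]
wrist_force: [-0.8, -0.1, 0.6]
width: 1.001
finger_force: 0.0
```

Emit:
{"fn": "carry_out", "kwargs": {
  "series": [
    [[0.6,0.8,0,0],[0.6,0.8,0,0],[0.5,0.8,0,0],[0,0,0,0],[0,0,0,0]]
  ]
}}

```text
time_s: 2.78
eef_pos: [0.5039, -0.3233, 0.2226]
orientation: [2.212, 2.231, -0.002]
wrist_force: [-0.9, -0.2, -0.1]
width: 0.999
finger_force: 0.0
```

Run:
```python
from h import *
s=telemetry.state(); print(s['eef_pos'],s['orientation'],s['q'],s['wrist_force'])
c=cams.calibration('wrist'); p,d=cams.grab_frame('wrist'); print({k:np.round(v,3).tolist() if k=='cam_to_world' else v for k,v in c.items()})
np.savez('w0.npz',p=p,d=d,T=c['cam_to_world']); cv2.imwrite('pics/w0.png',p)
```

```text
[ 0.50385068 -0.3232914   0.22255492] [ 2.21184825e+00  2.23062736e+00 -1.50861801e-03] [ 0.82449699  0.37831027 -0.42665656  1.70364154  0.17373758  1.09705938
  0.35334067] [-0.94878063 -0.16978744 -0.13003406]
{'fx': 325.19226210127806, 'fy': 325.19226210127806, 'cx': 279.52830451489535, 'cy': 212.5757603662264, 'cam_to_world': [[1.0, 0.009, 0.003, 0.503], [0.009, -0.954, -0.299, -0.241], [0.001, 0.299, -0.954, 0.385], [0.0, 0.0, 0.0, 1.0]]}
```

View pics/w0.png

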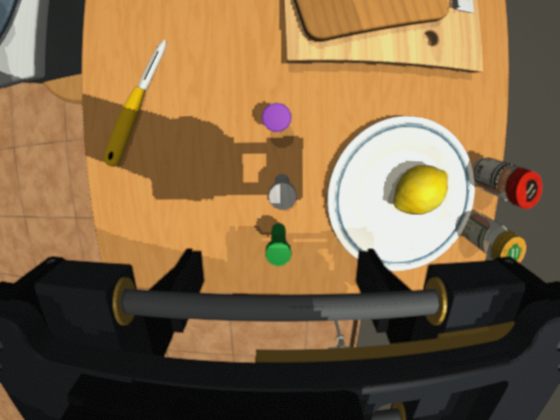

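```bash
cat >> h.py <<'E'
def wray(u,v,T,zp,f=325.192,cx=279.528,cy=212.576):
    x,y=u-cx,v-cy; r=np.hypot(x,y)+1e-9; th=r/f
    R=T[:3,:3]@np.array([np.sin(th)*x/r,np.sin(th)*y/r,np.cos(th)])
    return T[:3,3]+R*(zp-T[2,3])/R[2]
def wcloud(d,T,f=325.192,cx=279.528,cy=212.576):
    v,u=np.mgrid[0:420,0:560]; x,y=u-cx,v-cy; r=np.hypot(x,y)+1e-9; th=r/f
    P=np.stack([np.tan(th)*x/r*d,np.tan(th)*y/r*d,d],-1); return P@T[:3,:3].T+T[:3,3]
E
python3 - <<'E'
from h import *
z=np.load('w0.npz');p,d,T=z['p'],z['d'],z['T']
W=wcloud(d,T); print('table z',np.median(W[100:140,180:240,2]))
# peg head
s=np.zeros((420,560),bool); s[175:215,262:302]=1
m=s&(W[...,2]>.06); w=W[m]; v,u=np.where(m); print('peg depth',m.sum(),w.mean(0),(w.min(0)+w.max(0))/2,np.ptp(w,axis=0),'ray',wray(u.mean(),v.mean(),T,.077))
g=p.astype(float).mean(2); ss=np.zeros_like(s); ss[26:52,418:446]=1
m=ss&(g<np.median(g[ss])*.7); v,u=np.where(m); print('hole',m.sum(),u.min(),u.max(),v.min(),v.max(), wray(u.mean(),v.mean(),T,.03), wray((u.min()+u.max())/2,(v.min()+v.max())/2,T,.03))
print(W[30:34,405:412,2].mean())
for uv in [(482,70),(288,61)]: print(wray(*uv,T,.03))
E
```

```text
table z -9.177921886249774e-05
peg depth 659 [ 0.50585803 -0.31828869  0.07957905] [ 0.5058151  -0.28704169  0.22511261] [0.02754544 0.09259818 0.31904205] ray [ 0.50582469 -0.31891127  0.077     ]
hole 148 425 438 30 45 [ 0.67715471 -0.13875881  0.03      ] [ 0.67670877 -0.13907266  0.03      ]
0.030087375057218497
[ 0.74932464 -0.16711849  0.03      ]
[ 0.5112123 -0.1824321  0.03     ]
```

Emit:
{"fn": "carry_out", "kwargs": {
  "series": [
    [[0.08,0.17,-1,0],[0,0,-1,0],[0,0,-1,0],[0,0,-1,0],[0,0,-1,0],[0,0,-1,0],[0,0,-0.8,0],[0,0,0,0],[0,0,0,0]]
  ]
}}

```text
time_s: 3.95
eef_pos: [0.5071, -0.3183, 0.0533]
orientation: [2.21, 2.231, 0.001]
wrist_force: [0.7, 0.1, 0.2]
width: 1.0
finger_force: 0.0
```

Emit:
{"fn": "carry_out", "kwargs": {
  "series": [
    [[0,0,0,0],[0,0,0,0],[0,0,0,0],[0,0,0,0],[0,0,0,0],[0,0,0,0]]
  ],
  "fingers": -1,
  "squeeze": 25
}}

```text
time_s: 4.7
eef_pos: [0.5066, -0.3178, 0.0525]
orientation: [-2.211, -2.232, -0.0]
wrist_force: [0.8, -0.8, 0.4]
width: 0.401
finger_force: 0.0
```

Emit:
{"fn": "carry_out", "kwargs": {
  "series": [
    [[0,0,0,0],[0,0,0,0],[0,0,0,0]]
  ]
}}

```text
time_s: 5.08
eef_pos: [0.5066, -0.3177, 0.0525]
orientation: [-2.211, -2.232, -0.0]
wrist_force: [0.0, 0.3, -0.4]
width: 0.308
finger_force: 25.0
```

Emit:
{"fn": "carry_out", "kwargs": {
  "series": [
    [[0,0,1,0],[0,0,1,0],[0.7,0.2,1,0],[1,0.9,0,0],[1,0.9,0,0],[1,0.9,0,0],[1,0.9,0,0],[1,0.9,0,0],[1,0.9,0,0],[0,0,0,0]]
  ]
}}

```text
time_s: 6.32
eef_pos: [0.6757, -0.1736, 0.1271]
orientation: [-2.204, -2.237, -0.004]
wrist_force: [0.3, -0.2, -1.3]
width: 0.308
finger_force: 25.0
```

Emit:
{"fn": "carry_out", "kwargs": {
  "series": [
    [[0,0,0,0],[0,0,0,0]]
  ]
}}

```text
time_s: 6.58
eef_pos: [0.6731, -0.1794, 0.1273]
orientation: [-2.213, -2.23, 0.002]
wrist_force: [-0.5, 0.2, -1.6]
width: 0.314
finger_force: 25.0
```

Run:
```python
from h import *
s=telemetry.state(); print(s['eef_pos'],s['orientation'],s['wrist_force'],s['width'])
T=np.array(cams.calibration('wrist')['cam_to_world']); p,d=cams.grab_frame('wrist')
np.savez('w1.npz',p=p,d=d,T=T); cv2.imwrite('pics/w1.png',p)
```

```text
[ 0.67306933 -0.1794432   0.12731277] [-2.21273613e+00 -2.22998086e+00  2.10568231e-03] [-0.50599233  0.16288004 -1.57136058] 0.3137098296978309
```

View pics/w1.png

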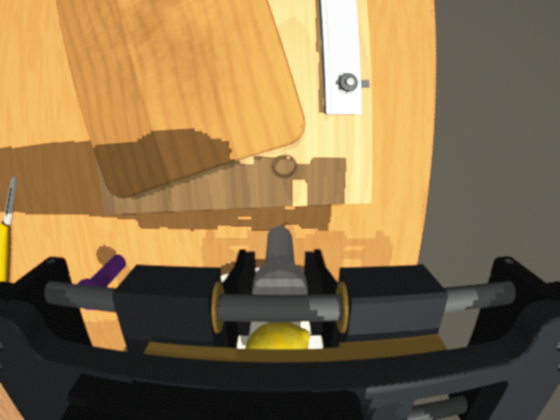

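Run:
```python
from h import *
z=np.load('w1.npz');p,d,T=z['p'],z['d'],z['T']
W=wcloud(d,T); Z=W[...,2]
s=np.zeros((420,560),bool); s[150:186,266:304]=1
m=s&(Z<.024)&(d>0); v,u=np.where(m); print('hole depth',m.sum(),u.min(),u.max(),v.min(),v.max()); 
e=wray((u.min()+u.max())/2,(v.min()+v.max())/2,T,.03); print(e)
c=cv2.resize(p[150:186,266:304],None,fx=8,fy=8,interpolation=cv2.INTER_CUBIC)
# rail & board
for name,lo,hi,x0,x1,y0,y1 in [('rail',.041,.051,315,372,0,118),('board',.047,.057,40,310,0,205)]:
    q=np.zeros_like(s); q[y0:y1,x0:x1]=1; m=q&(Z>lo)&(Z<hi); m=cv2.morphologyEx(m.astype(np.uint8),cv2.MORPH_OPEN,np.ones((5,5)))>0
    w=W[m]; r=cv2.minAreaRect((w[:,:2]*1000).astype(np.float32)); print(name,np.median(w[:,2]),r,cv2.boxPoints(r).round(1).tolist())
    cs,_=cv2.findContours(m.astype(np.uint8),cv2.RETR_EXTERNAL,cv2.CHAIN_APPROX_NONE); cc=max(cs,key=len)[:,0]
    B=np.array([W[b,a,:2] for a,b in cc]); np.save(name+'.npy',B)
    if name=='rail':
        for ci in range(0,112,15):
            k=np.where(m[ci])[0]; print(ci,W[ci,k[0],:2].round(4) if len(k) else None)
m=(abs(Z-.03)<.004); 
for ci in range(20,205,20):
    k=np.where(m[ci]&(np.arange(560)>300))[0]; print('deckfar',W[ci,k[-1],:2].round(4))
for ci in range(120,370,25):
    k=np.where(m[:,ci]&(np.arange(420)<240))[0]; print('deckright',W[k[-1],ci,:2].round(4) if len(k) else None)
# peg foot
q=np.zeros_like(s); q[215:262,262:298]=1
m=q&(Z>.06)&(Z<.2); w=W[m]; print('foot',m.sum(),np.percentile(w,[2,50,98],axis=0).round(4).tolist())
```

```text
hole depth 381 273 295 156 176
[ 0.67585319 -0.13884818  0.03      ]
rail 0.04550526539834768 ((716.5101318359375, -50.27793502807617), (25.714235305786133, 89.30139923095703), 3.104781150817871) [[701.2999877929688, -6.400000095367432], [706.0999755859375, -95.5999984741211], [731.7999877929688, -94.19999694824219], [726.9000244140625, -5.0]]
0 [ 0.7021 -0.0067]
15 [ 0.7025 -0.0181]
30 [ 0.7032 -0.0307]
45 [ 0.7035 -0.0435]
60 [ 0.7043 -0.0553]
75 [ 0.7049 -0.0663]
90 [ 0.7053 -0.0781]
105 [ 0.7064 -0.0894]
board 0.050652005101944106 ((584.9694213867188, -47.80314636230469), (171.70838928222656, 192.60928344726562), 16.785823822021484) [[475.0, 19.600000381469727], [530.5999755859375, -164.8000030517578], [695.0, -115.19999694824219], [639.4000244140625, 69.19999694824219]]
deckfar [0.8409 0.0015]
deckfar [ 0.8388 -0.0181]
deckfar [ 0.8396 -0.0366]
deckfar [ 0.839 -0.055]
deckfar [ 0.8397 -0.0729]
deckfar [ 0.8398 -0.0909]
deckfar [ 0.8391 -0.1088]
deckfar [ 0.8396 -0.1266]
deckfar [ 0.8392 -0.145 ]
deckfar [ 0.8402 -0.1637]
deckright [ 0.5274 -0.1797]
deckright [ 0.5532 -0.1779]
deckright [ 0.5779 -0.1764]
deckright [ 0.6005 -0.1756]
deckright [ 0.6222 -0.1749]
deckright [ 0.6438 -0.1733]
deckright [ 0.6646 -0.1725]
deckright [ 0.6854 -0.1716]
deckright [ 0.7062 -0.1704]
deckright [ 0.7275 -0.1693]
foot 898 [[0.6643, -0.1794, 0.0769], [0.6722, -0.1744, 0.1074], [0.6807, -0.169, 0.1407]]
```

Emit:
{"fn": "carry_out", "kwargs": {
  "series": [
    [[0.14,0.8,0,0],[0,0.76,0,0],[0,0,-0.8,0],[0,0,-0.6,0],[0,0,0,0],[0,0,0,0],[0,0,0,0]]
  ]
}}

```text
time_s: 7.5
eef_pos: [0.678, -0.1392, 0.0931]
orientation: [2.211, 2.231, 0.001]
wrist_force: [0.7, 0.5, -0.9]
width: 0.307
finger_force: 25.0
```

Run:
```python
from h import *
s=telemetry.state(); print(s['eef_pos'],s['orientation'],s['wrist_force'],s['width'])
T=np.array(cams.calibration('wrist')['cam_to_world']); p,d=cams.grab_frame('wrist')
np.savez('w2.npz',p=p,d=d,T=T); cv2.imwrite('pics/w2.png',cv2.resize(p[170:290,210:350],None,fx=5,fy=5,interpolation=cv2.INTER_CUBIC))
W=wcloud(d,T);Z=W[...,2]
for zl in (.04,.05,.06):
    q=np.zeros(Z.shape,bool); q[170:290,200:360]=1
    m=q&(abs(Z-zl)<.004); w=W[m]; print(zl,m.sum(),np.percentile(w,[2,50,98],axis=0).round(4).tolist() if m.sum() else '')
```

```text
[ 0.67802855 -0.1392349   0.09311752] [2.21065338e+00 2.23081069e+00 1.09556637e-03] [ 0.74031754  0.45628672 -0.91073839] 0.3066852823661168
0.04 35 [[0.6696, -0.1393, 0.0391], [0.6786, -0.134, 0.0424], [0.7067, -0.0942, 0.044]]
0.05 4985 [[0.6252, -0.1335, 0.0494], [0.6535, -0.1084, 0.0511], [0.6877, -0.0926, 0.0527]]
0.06 113 [[0.6695, -0.1389, 0.0561], [0.6772, -0.1339, 0.0599], [0.6857, -0.133, 0.0637]]
```

View pics/w2.png

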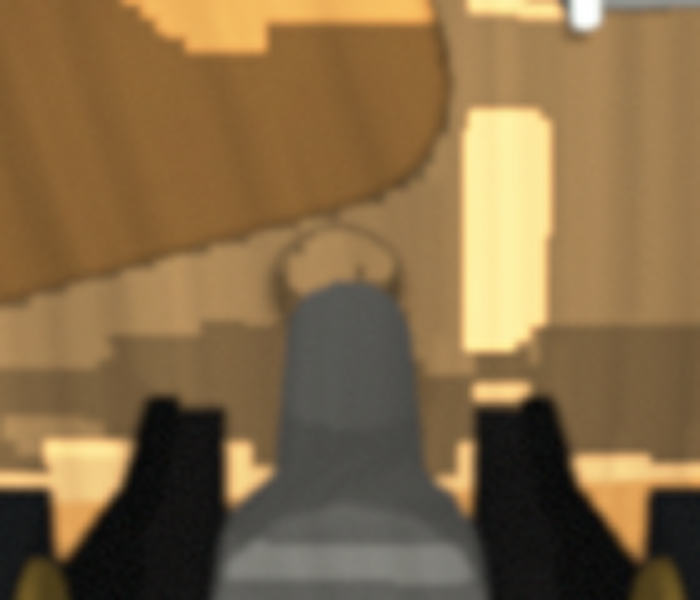

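Run:
```python
from h import *
z=np.load('w2.npz');p,d,T=z['p'],z['d'],z['T']; W=wcloud(d,T)
f=lambda a,b,zz: wray(210+a/5-.4,170+b/5-.4,T,zz).round(4)
print('hole back',f(338,225,.03),'L',f(277,280,.03),'R',f(401,280,.03))
print('foot front',f(350,284,.0406),'L',f(289,310,.05),'R',f(413,310,.05))
for r in range(220,252,3):
    print(r,[ (W[r,c].round(3).tolist()) for c in (275,280,285)])
```

```text
hole back [ 0.6759 -0.1287  0.03  ] L [ 0.667  -0.1373  0.03  ] R [ 0.6852 -0.1371  0.03  ]
foot front [ 0.6777 -0.134   0.0406] L [ 0.6694 -0.1344  0.05  ] R [ 0.6862 -0.1343  0.05  ]
220 [[0.674, -0.14, 0.01], [0.678, -0.139, 0.01], [0.682, -0.14, 0.01]]
223 [[0.674, -0.142, 0.011], [0.678, -0.142, 0.01], [0.682, -0.142, 0.009]]
226 [[0.674, -0.145, 0.01], [0.678, -0.133, 0.042], [0.682, -0.145, 0.01]]
229 [[0.675, -0.133, 0.048], [0.678, -0.133, 0.048], [0.681, -0.134, 0.045]]
232 [[0.675, -0.134, 0.053], [0.678, -0.134, 0.053], [0.681, -0.134, 0.051]]
235 [[0.675, -0.133, 0.059], [0.678, -0.134, 0.058], [0.681, -0.134, 0.057]]
238 [[0.675, -0.133, 0.064], [0.678, -0.133, 0.065], [0.681, -0.134, 0.063]]
241 [[0.675, -0.134, 0.068], [0.678, -0.133, 0.069], [0.681, -0.134, 0.068]]
244 [[0.675, -0.134, 0.073], [0.678, -0.133, 0.074], [0.681, -0.133, 0.074]]
247 [[0.675, -0.134, 0.078], [0.678, -0.133, 0.079], [0.681, -0.134, 0.078]]
250 [[0.675, -0.134, 0.082], [0.678, -0.133, 0.083], [0.681, -0.133, 0.083]]
```

Emit:
{"fn": "carry_out", "kwargs": {
  "series": [
    [[-0.07,0.14,0,0],[0,0,-0.2,0],[0,0,-0.2,0],[0,0,-0.1,0],[0,0,0,0],[0,0,0,0]]
  ]
}}

```text
time_s: 8.3
eef_pos: [0.6759, -0.1354, 0.0798]
orientation: [2.211, 2.232, 0.0]
wrist_force: [-0.1, 0.0, -1.7]
width: 0.309
finger_force: 25.0
```

Emit:
{"fn": "carry_out", "kwargs": {
  "series": [
    [[0,0,-0.08,0],[0,0,-0.08,0],[0,0,-0.08,0],[0,0,0,0]]
  ]
}}

```text
time_s: 8.8
eef_pos: [0.6758, -0.1353, 0.0738]
orientation: [-2.211, -2.232, -0.0]
wrist_force: [1.3, -0.8, -1.5]
width: 0.307
finger_force: 25.0
```

Emit:
{"fn": "carry_out", "kwargs": {
  "series": [
    [[0,0,-0.1,0],[0,0,-0.1,0],[0,0,-0.1,0],[0,0,-0.1,0],[0,0,0,0]]
  ]
}}

```text
time_s: 9.43
eef_pos: [0.6758, -0.1353, 0.0637]
orientation: [-2.21, -2.232, -0.0]
wrist_force: [1.6, 0.5, -2.8]
width: 0.308
finger_force: 25.0
```

Emit:
{"fn": "carry_out", "kwargs": {
  "series": [
    [[0,0,-0.06,0],[0,0,-0.04,0],[0,0,-0.04,0],[0,0,0,0]]
  ]
}}

```text
time_s: 9.93
eef_pos: [0.6763, -0.1355, 0.0625]
orientation: [2.21, 2.231, 0.0]
wrist_force: [-1.6, -0.7, 7.5]
width: 0.31
finger_force: 25.0
```

Emit:
{"fn": "carry_out", "kwargs": {
  "series": [
    [[0,0,0,0],[0,0,0,0],[0,0,0,0],[0,0,0,0]]
  ],
  "fingers": 0.2
}}

```text
time_s: 10.42
eef_pos: [0.6756, -0.1351, 0.0602]
orientation: [-2.21, -2.232, 0.0]
wrist_force: [0.3, 0.6, 0.1]
width: 0.588
finger_force: 0.0
```

Emit:
{"fn": "carry_out", "kwargs": {
  "series": [
    [[0,0,0.4,0],[0,0,1,0],[0,0,1,0],[0,0,1,0],[-0.5,1,0.8,0],[-0.5,1,0,0],[-0.5,1,0,0],[-0.5,1,0,0],[-0.5,1,0,0],[-0.5,1,0,0]]
  ]
}}

```text
time_s: 11.68
eef_pos: [0.6006, 0.0157, 0.1664]
orientation: [2.21, 2.232, 0.001]
wrist_force: [0.8, -0.2, -0.0]
width: 0.601
finger_force: 0.0
```

Emit:
{"fn": "carry_out", "kwargs": {
  "series": [
    [[-0.5,1,0,0],[-0.5,1,0,0],[-0.5,1,0,0],[0,0.8,0,0],[0,0,0,0],[0,0,0,0],[0,0,0,0]]
  ],
  "fingers": -1
}}

```text
time_s: 12.55
eef_pos: [0.5638, 0.1083, 0.1654]
orientation: [2.213, 2.23, -0.001]
wrist_force: [-0.1, -0.6, -0.3]
width: 0.013
finger_force: 0.0
```

Run:
```python
from h import *
s=telemetry.state(); print(s['eef_pos'],s['orientation'],s['wrist_force'],s['width'])
T=np.array(cams.calibration('wrist')['cam_to_world']); p,d=cams.grab_frame('wrist')
np.savez('w3.npz',p=p,d=d,T=T); cv2.imwrite('pics/w3.png',p)
W=wcloud(d,T);Z=W[...,2]
m=(abs(Z-.052)<.004)&(d>0); m=cv2.morphologyEx(m.astype(np.uint8),cv2.MORPH_OPEN,np.ones((7,7)))
n,lab,st,_=cv2.connectedComponentsWithStats(m); k=1+np.argmax(st[1:,4]); w=W[lab==k]; print(np.median(w[:,2]))
r=cv2.minAreaRect((w[:,:2]*1000).astype(np.float32)); print('board',r,cv2.boxPoints(r).round(1).tolist())
t,dt,ct=grab('top'); Wt=world(dt,ct); np.savez('top1.npz',p=t,W=Wt)
for l in ['board','peg','mug','jar']:
    for q in cams.cut_out('top',l)[:3]:
        w=Wt[q['region']&(dt>0)]; print(l,round(q['confidence'],2),np.median(w,0).round(3),np.percentile(w[:,2],97).round(3))
```

```text
[0.56378726 0.10827342 0.1653815 ] [ 2.21278550e+00  2.22956133e+00 -7.85960811e-04] [-0.11426231 -0.64980818 -0.32439862] 0.01301603622615211
0.050911124091223614
board ((546.78466796875, 78.8052978515625), (170.1815643310547, 105.09821319580078), 16.501691818237305) [[450.29998779296875, 105.0], [480.1000061035156, 4.300000190734863], [643.2999877929688, 52.599998474121094], [613.4000244140625, 153.39999389648438]]
board 0.62 [ 0.594 -0.063  0.05 ] 0.056
peg 0.69 [ 0.501 -0.377  0.076] 0.081
peg 0.4 [ 0.674 -0.137  0.087] 0.091
mug 0.81 [0.577 0.383 0.054] 0.106
jar 0.7 [0.459 0.365 0.084] 0.09
```

View pics/w3.png

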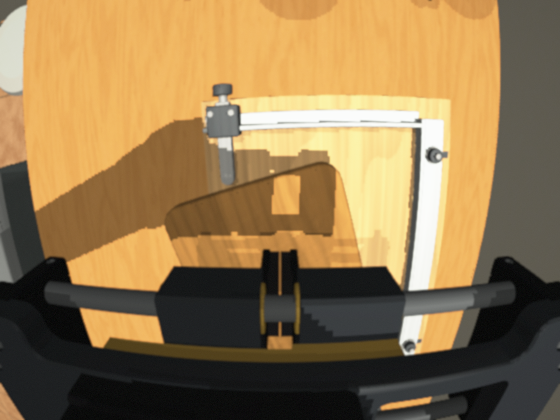

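Run:
```python
from h import *
z=np.load('w3.npz');p,d,T=z['p'],z['d'],z['T']
for n,u,v,zz in [('arm inner',300,124,.046),('arm base',300,129,.03),('arm inner L',250,124,.046),('tip',228,184,.047),('boltR',234,165,.047),('boltL',220,165,.047),('rail',418,160,.046),('blockR',241,120,.05)]: print(n,wray(u,v,T,zz).round(4))
W=wcloud(d,T); print(W[100:190:6,227].round(3).tolist()); print(W[105:140:3,300].round(3).tolist())
```

```text
arm inner [0.5803 0.1824 0.046 ]
arm base [0.5814 0.1773 0.03  ]
arm inner L [0.5375 0.1821 0.046 ]
tip [0.5174 0.1293 0.047 ]
boltR [0.5232 0.1464 0.047 ]
boltL [0.5107 0.1465 0.047 ]
rail [0.6912 0.1547 0.046 ]
blockR [0.5302 0.1857 0.05  ]
[[0.517, 0.204, 0.042], [0.519, 0.198, 0.051], [0.519, 0.193, 0.052], [0.519, 0.188, 0.053], [0.518, 0.183, 0.051], [0.518, 0.177, 0.052], [0.518, 0.172, 0.05], [0.517, 0.167, 0.047], [0.517, 0.162, 0.048], [0.517, 0.156, 0.046], [0.517, 0.151, 0.048], [0.517, 0.146, 0.047], [0.517, 0.14, 0.047], [0.517, 0.135, 0.046], [0.517, 0.129, 0.047]]
[[0.581, 0.199, 0.029], [0.581, 0.197, 0.03], [0.581, 0.194, 0.033], [0.581, 0.191, 0.034], [0.581, 0.188, 0.034], [0.581, 0.186, 0.033], [0.58, 0.183, 0.047], [0.58, 0.181, 0.045], [0.581, 0.177, 0.031], [0.581, 0.175, 0.03], [0.581, 0.172, 0.03], [0.582, 0.169, 0.031]]
```

Emit:
{"fn": "carry_out", "kwargs": {
  "series": [
    [[0.05,1,0,0],[0,1,-0.5,0],[0,0,-1,0],[0,0,-1,0],[0,0,-1,0],[0,0,-0.8,0],[0,0,0,0],[0,0,0,0]]
  ]
}}

```text
time_s: 13.85
eef_pos: [0.5652, 0.1601, 0.0588]
orientation: [2.21, 2.232, 0.002]
wrist_force: [0.0, -0.3, 0.0]
width: 0.007
finger_force: 0.0
```

Emit:
{"fn": "carry_out", "kwargs": {
  "series": [
    [[0,-0.06,-0.4,0],[0,0,-0.4,0],[0,0,-0.1,0],[0,0,0,0],[0,0,0,0]]
  ]
}}

```text
time_s: 14.48
eef_pos: [0.5647, 0.1584, 0.0357]
orientation: [2.21, 2.232, 0.001]
wrist_force: [-0.8, -0.0, 1.0]
width: 0.006
finger_force: 0.0
```

Emit:
{"fn": "carry_out", "kwargs": {
  "series": [
    [[0.02,-0.08,0,0],[0.02,-0.08,0,0],[0.02,-0.08,0,0],[0.02,-0.08,0,0]]
  ]
}}

```text
time_s: 14.98
eef_pos: [0.5664, 0.1516, 0.0357]
orientation: [-2.209, -2.232, -0.003]
wrist_force: [-0.1, 4.3, -1.0]
width: 0.002
finger_force: 1.7
```

Contact and sliding at about 4 N. I'll continue with smaller steps.

Emit:
{"fn": "carry_out", "kwargs": {
  "series": [
    [[0.015,-0.06,0,0],[0.015,-0.06,0,0]]
  ]
}}

```text
time_s: 15.22
eef_pos: [0.5674, 0.148, 0.0357]
orientation: [-2.209, -2.233, -0.002]
wrist_force: [0.1, 3.8, -0.9]
width: 0.008
finger_force: 1.8
```

Emit:
{"fn": "carry_out", "kwargs": {
  "series": [
    [[0.015,-0.06,0,0],[0.015,-0.06,0,0]]
  ]
}}

```text
time_s: 15.48
eef_pos: [0.5682, 0.1445, 0.0357]
orientation: [-2.21, -2.232, -0.001]
wrist_force: [0.1, 3.6, -0.5]
width: 0.003
finger_force: 1.9
```

Emit:
{"fn": "carry_out", "kwargs": {
  "series": [
    [[0.01,-0.04,0,0],[0.01,-0.04,0,0]]
  ]
}}

```text
time_s: 15.72
eef_pos: [0.5685, 0.1426, 0.0356]
orientation: [-2.21, -2.232, -0.001]
wrist_force: [-0.8, 4.7, 0.9]
width: 0.005
finger_force: 2.6
```

Emit:
{"fn": "carry_out", "kwargs": {
  "series": [
    [[0.01,-0.04,0,0],[0.01,-0.04,0,0]]
  ]
}}

```text
time_s: 15.98
eef_pos: [0.5685, 0.1421, 0.0357]
orientation: [-2.208, -2.232, -0.002]
wrist_force: [-2.4, 7.9, -0.1]
width: 0.005
finger_force: 3.9
```

Emit:
{"fn": "carry_out", "kwargs": {
  "series": [
    [[-0.02,0.1,0,0],[-0.02,0.1,0,0],[0,0,0.4,0],[0,0,1,0],[0,0,1,0],[-1,-0.8,0,0],[-1,-0.8,0,0],[-1,-0.8,0,0],[-1,-0.8,0,0],[-1,-0.8,0,0]]
  ]
}}

```text
time_s: 17.23
eef_pos: [0.4424, 0.0436, 0.0961]
orientation: [2.211, 2.23, -0.001]
wrist_force: [0.7, -0.5, -0.5]
width: -0.0
finger_force: 0.0
```

Emit:
{"fn": "carry_out", "kwargs": {
  "series": [
    [[-0.3,0,0,0],[0,0,0,0],[0,0,0,0]]
  ]
}}

```text
time_s: 17.6
eef_pos: [0.4369, 0.046, 0.096]
orientation: [2.209, 2.233, 0.003]
wrist_force: [0.3, -0.7, -0.6]
width: 0.005
finger_force: 0.0
```

Run:
```python
from h import *
s=telemetry.state(); print(s['eef_pos'],s['q'],s['wrist_force'])
T=np.array(cams.calibration('wrist')['cam_to_world']); p,d=cams.grab_frame('wrist')
np.savez('w4.npz',p=p,d=d,T=T); cv2.imwrite('pics/w4.png',p)
W=wcloud(d,T);Z=W[...,2]
m=(abs(Z-.052)<.0035)&(d>0); m=cv2.morphologyEx(m.astype(np.uint8),cv2.MORPH_OPEN,np.ones((7,7)))
n,lab,st,_=cv2.connectedComponentsWithStats(m); k=1+np.argmax(st[1:,4]); w=W[lab==k]
r=cv2.minAreaRect((w[:,:2]*1000).astype(np.float32)); print('wrist board',r,cv2.boxPoints(r).round(1).tolist())
t,dt,ct=grab('top'); Wt=world(dt,ct); Zt=Wt[...,2]; np.savez('top2.npz',p=t,W=Wt); cv2.imwrite('pics/top2.png',cv2.resize(t[135:285,190:450],None,fx=3,fy=3))
q=cams.cut_out('top','board')[0]; mm=q['region']&(abs(Zt-.052)<.008); w=Wt[mm]
r=cv2.minAreaRect((w[:,:2]*1000).astype(np.float32)); print('top board',r,cv2.boxPoints(r).round(1).tolist())
```

```text
[0.43686659 0.046034   0.0959834 ] [ 0.24626411  0.30501382 -0.52014845  2.17570894  0.23038268  0.71060792
 -0.41891114] [ 0.29607273 -0.68803617 -0.59488008]
wrist board ((552.7208251953125, 54.04913330078125), (170.658203125, 135.63832092285156), 16.845077514648438) [[451.3999938964844, 94.19999694824219], [490.70001220703125, -35.599998474121094], [654.0, 13.899999618530273], [614.7000122070312, 143.6999969482422]]
top board ((575.6534423828125, -15.21392822265625), (170.82839965820312, 279.6786193847656), 16.47346305847168) [[454.1000061035156, 94.69999694824219], [533.4000244140625, -173.5], [697.2000122070312, -125.0999984741211], [617.9000244140625, 143.10000610351562]]
```

View pics/top2.png

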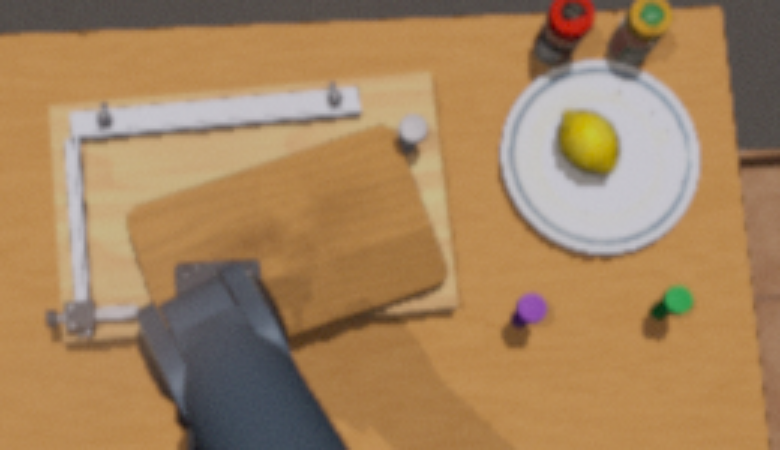

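Emit:
{"fn": "carry_out", "kwargs": {
  "series": [
    [[0.2,-0.8,0,0],[0.2,-0.8,-0.4,0],[0,0,-1,0],[0,0,-0.9,0],[0,0,0,0],[0,0,0,0]]
  ]
}}

```text
time_s: 18.5
eef_pos: [0.446, 0.0052, 0.0382]
orientation: [2.211, 2.232, 0.001]
wrist_force: [0.1, 0.4, 0.7]
width: 0.006
finger_force: 0.0
```

Emit:
{"fn": "carry_out", "kwargs": {
  "series": [
    [[0.2,0.05,0,0],[0.2,0.05,0,0],[0.1,0.05,0,0],[0.1,0.05,0,0],[0.1,0.05,0,0],[0.1,0.05,0,0]]
  ]
}}

```text
time_s: 19.25
eef_pos: [0.465, 0.0125, 0.038]
orientation: [-2.21, -2.232, 0.002]
wrist_force: [-3.6, -1.5, 2.3]
width: 0.005
finger_force: 1.8
```

Emit:
{"fn": "carry_out", "kwargs": {
  "series": [
    [[0.08,0.05,0,0],[0.08,0.05,0,0],[0.08,0.05,0,0],[0.08,0.05,0,0]]
  ]
}}

```text
time_s: 19.75
eef_pos: [0.4691, 0.0165, 0.0374]
orientation: [-2.208, -2.229, 0.014]
wrist_force: [-9.6, -1.6, 9.1]
width: 0.006
finger_force: 5.1
```

Emit:
{"fn": "carry_out", "kwargs": {
  "series": [
    [[0.08,0.05,0,0],[0.08,0.05,0,0],[0.08,0.05,0,0],[0.08,0.05,0,0]]
  ]
}}

```text
time_s: 20.25
eef_pos: [0.4741, 0.0218, 0.0369]
orientation: [-2.204, -2.227, 0.021]
wrist_force: [-16.3, -1.9, 11.6]
width: 0.002
finger_force: 7.3
```

```bash
cat >> h.py <<'E'
O=np.array([.6183,.0077]); yaw=.052
Rb=np.array([[np.cos(yaw),-np.sin(yaw)],[np.sin(yaw),np.cos(yaw)]])
def board():
    """Board pose in base frame, by fitting the known rectangle to its visible top in both cameras."""
    from scipy.optimize import least_squares
    t,dt,ct=grab('top'); Wt=world(dt,ct); q=cams.cut_out('top','board')
    m=(abs(Wt[...,2]-.052)<.006)&cv2.dilate(q[0]['region'].astype(np.uint8),np.ones((5,5))).astype(bool)
    m=cv2.morphologyEx(m.astype(np.uint8),cv2.MORPH_OPEN,np.ones((5,5)))>0
    w=Wt[m][:,:2]; r=cv2.minAreaRect((w*1000).astype(np.float32)); B=(cv2.boxPoints(r)/1000-O)@Rb
    print('conf',q[0]['confidence'],'top rect size',np.round(r[1],1),'corners base mm',(B*1000).round(1).tolist(),'centre',(B.mean(0)*1000).round(1))
    e=[B[(i+1)%4]-B[i] for i in range(4)]; l=max(e,key=np.linalg.norm); l=l if l[1]>0 else -l
    print('yaw rel',np.arctan2(-l[0],l[1]).round(4))
    s=telemetry.state(); print('tcp base mm',((np.array(s['eef_pos'][:2])-O)@Rb*1000).round(1),np.round(s['wrist_force'],1))
E
python3 -c "
from h import *
board()"
```

```text
conf 0.77 top rect size [170.9 278.2] corners base mm [[-148.1, 104.0], [-93.6, -168.8], [74.0, -135.3], [19.5, 137.4]] centre [-37.1 -15.7]
yaw rel 0.1972
tcp base mm [-141.9   22.5] [-10.8   1.2   6.9]
```

Run:
```python
from h import *
p,d,c=grab('scene'); W=world(d,c); np.savez('s2.npz',p=p,d=d,W=W)
cv2.imwrite('pics/s2.png',cv2.resize(p[150:290,180:380],None,fx=4,fy=4,interpolation=cv2.INTER_CUBIC))
s=telemetry.state(); print(s['eef_pos'],s['orientation'],s['wrist_force'],s['torque'],s['tau'])
```

```text
[0.47551238 0.02285532 0.03695866] [-2.2044514  -2.22842608  0.01523272] [-11.54614444   0.81568951   7.54059623] [0.25458492 2.32559846 0.12153416] [  0.93116418 -37.53979683  -2.23142646 -20.03940761   0.92497185
  -2.88640738  -0.12662706]
```

View pics/s2.png

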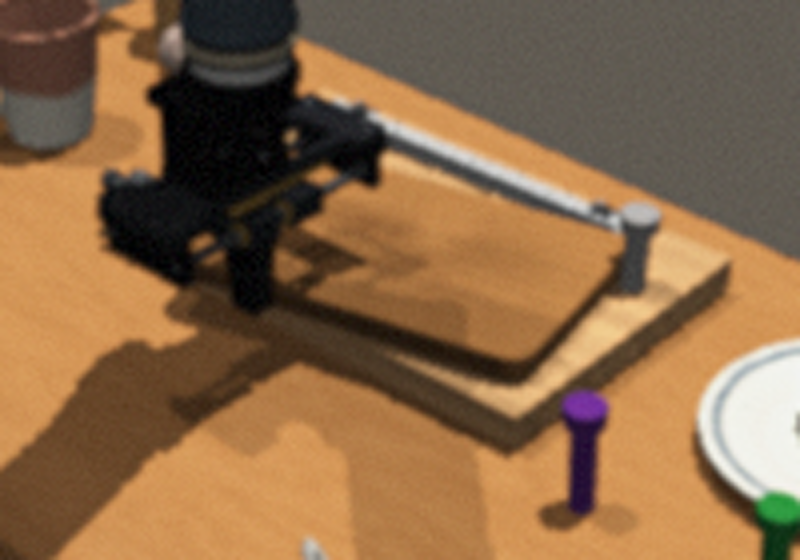

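Emit:
{"fn": "carry_out", "kwargs": {
  "series": [
    [[-0.08,0,0.04,0],[0,0,0,0]]
  ]
}}

```text
time_s: 20.65
eef_pos: [0.4776, 0.0232, 0.0384]
orientation: [-2.208, -2.231, 0.004]
wrist_force: [-3.9, 1.7, -0.5]
width: 0.006
finger_force: 2.1
```

Emit:
{"fn": "carry_out", "kwargs": {
  "series": [
    [[0.06,0.04,0.01,0],[0.06,0.04,0,0],[0.06,0.04,0.01,0]]
  ]
}}

```text
time_s: 21.02
eef_pos: [0.4824, 0.0264, 0.0389]
orientation: [-2.208, -2.231, 0.003]
wrist_force: [-5.1, 1.6, -0.8]
width: 0.004
finger_force: 2.1
```

Emit:
{"fn": "carry_out", "kwargs": {
  "series": [
    [[0.06,0.04,0,0],[0.06,0.04,0.01,0],[0.06,0.04,0,0]]
  ]
}}

```text
time_s: 21.4
eef_pos: [0.4869, 0.0296, 0.0392]
orientation: [-2.208, -2.231, 0.003]
wrist_force: [-6.3, 2.8, -0.5]
width: 0.005
finger_force: 2.8
```

Smooth now. I'll carry on and check the pose.

Emit:
{"fn": "carry_out", "kwargs": {
  "series": [
    [[0.06,0.05,0,0],[0.06,0.05,0.01,0],[0.06,0.05,0,0]]
  ]
}}

```text
time_s: 21.78
eef_pos: [0.4917, 0.0334, 0.0395]
orientation: [-2.208, -2.231, 0.002]
wrist_force: [-5.0, 2.8, -0.7]
width: 0.005
finger_force: 2.4
```

```bash
python3 -c "
from h import *
board()"
```

```text
conf 0.96 top rect size [170.6 279. ] corners base mm [[-122.4, 122.4], [-95.7, -155.3], [74.2, -139.0], [47.5, 138.8]] centre [-24.1  -8.3]
yaw rel 0.0958
tcp base mm [-124.8   32.4] [-3.9  2.7 -0.6]
```

Emit:
{"fn": "carry_out", "kwargs": {
  "series": [
    [[-0.25,0,0,0],[0,-0.65,0,0],[0.1,-0.65,0,0],[0.2,0,0,0],[0.12,0,0,0],[0,0,0,0]]
  ]
}}

```text
time_s: 22.62
eef_pos: [0.497, -0.0001, 0.0398]
orientation: [-2.21, -2.232, 0.002]
wrist_force: [-0.6, -0.8, 0.2]
width: 0.009
finger_force: 0.8
```

Emit:
{"fn": "carry_out", "kwargs": {
  "series": [
    [[0.06,0.02,0,0],[0.06,0.02,0,0],[0.06,0.02,0,0]]
  ]
}}

```text
time_s: 23.0
eef_pos: [0.4973, 0.0002, 0.0394]
orientation: [-2.207, -2.229, 0.015]
wrist_force: [-11.8, -4.2, 10.4]
width: 0.004
finger_force: 6.1
```

Emit:
{"fn": "carry_out", "kwargs": {
  "series": [
    [[-0.06,0,0.04,0],[0,0,0.02,0]]
  ]
}}

```text
time_s: 23.25
eef_pos: [0.4986, 0.0014, 0.0409]
orientation: [-2.209, -2.231, 0.004]
wrist_force: [-2.7, -1.9, -2.8]
width: 0.005
finger_force: 1.8
```

Emit:
{"fn": "carry_out", "kwargs": {
  "series": [
    [[0.06,0.02,0.01,0],[0.06,0.02,0.01,0]]
  ]
}}

```text
time_s: 23.5
eef_pos: [0.5035, 0.0028, 0.042]
orientation: [-2.21, -2.232, -0.0]
wrist_force: [-4.2, -2.1, -2.2]
width: 0.006
finger_force: 1.6
```

Emit:
{"fn": "carry_out", "kwargs": {
  "series": [
    [[0.05,0.02,0.01,0],[0.05,0.02,0,0]]
  ]
}}

```text
time_s: 23.75
eef_pos: [0.5059, 0.0034, 0.0423]
orientation: [-2.211, -2.232, 0.0]
wrist_force: [-3.1, -2.4, -2.3]
width: 0.009
finger_force: 1.9
```

Emit:
{"fn": "carry_out", "kwargs": {
  "series": [
    [[0.05,0.02,0,0],[0.05,0.02,0,0]]
  ]
}}

```text
time_s: 24.0
eef_pos: [0.508, 0.004, 0.0423]
orientation: [-2.211, -2.232, 0.002]
wrist_force: [-3.4, -2.8, -1.7]
width: 0.008
finger_force: 2.2
```

```bash
python3 -c "
from h import *
board()"
```

```text
conf 0.77 top rect size [170.2 279.9] corners base mm [[-111.2, 124.9], [-83.8, -153.7], [85.6, -137.0], [58.1, 141.6]] centre [-12.8  -6.1]
yaw rel 0.0981
tcp base mm [-109.9    2.2] [-3.6 -3.2 -2.8]
```

Emit:
{"fn": "carry_out", "kwargs": {
  "series": [
    [[-0.6,0,0,0],[-0.5,0.4,0,0],[0,0.85,0,0],[0,0.85,0,0],[0,0.8,0,0],[0.2,0,0,0],[0,0,0,0],[0,0,0,0]]
  ]
}}

```text
time_s: 25.1
eef_pos: [0.4858, 0.0761, 0.0423]
orientation: [2.212, 2.23, -0.0]
wrist_force: [0.2, -0.9, 0.3]
width: 0.006
finger_force: 0.0
```

Emit:
{"fn": "carry_out", "kwargs": {
  "series": [
    [[0.12,0.03,0,0],[0.1,0.05,0.01,0],[0.06,0.04,0.01,0],[0.06,0.04,0.01,0]]
  ]
}}

```text
time_s: 25.6
eef_pos: [0.4944, 0.0811, 0.0431]
orientation: [-2.211, -2.232, -0.0]
wrist_force: [0.7, -0.0, 0.4]
width: 0.005
finger_force: 0.0
```

Emit:
{"fn": "carry_out", "kwargs": {
  "series": [
    [[0.05,0.04,0.01,0],[0.05,0.04,0.01,0]]
  ]
}}

```text
time_s: 25.85
eef_pos: [0.4963, 0.0826, 0.0434]
orientation: [-2.21, -2.232, 0.003]
wrist_force: [-1.8, -1.3, -0.2]
width: 0.006
finger_force: 0.9
```

Emit:
{"fn": "carry_out", "kwargs": {
  "series": [
    [[0.05,0.04,0.01,0],[0.05,0.04,0.01,0]]
  ]
}}

```text
time_s: 26.1
eef_pos: [0.4972, 0.0834, 0.0434]
orientation: [-2.21, -2.231, 0.008]
wrist_force: [-3.8, -3.6, -0.1]
width: 0.002
finger_force: 2.2
```

Emit:
{"fn": "carry_out", "kwargs": {
  "series": [
    [[0.05,0.04,0.01,0],[0.05,0.04,0.01,0]]
  ]
}}

```text
time_s: 26.35
eef_pos: [0.5008, 0.0865, 0.044]
orientation: [-2.21, -2.231, 0.003]
wrist_force: [-3.3, -2.3, -1.7]
width: 0.004
finger_force: 1.6
```

Emit:
{"fn": "carry_out", "kwargs": {
  "series": [
    [[0.05,0.04,0,0],[0.05,0.04,0,0],[0.05,0.04,0,0]]
  ]
}}

```text
time_s: 26.72
eef_pos: [0.5053, 0.0902, 0.0444]
orientation: [-2.21, -2.232, 0.001]
wrist_force: [-3.5, -1.5, -2.6]
width: 0.005
finger_force: 1.7
```

Emit:
{"fn": "carry_out", "kwargs": {
  "series": [
    [[0.05,0.04,0,0],[0.05,0.04,0,0]]
  ]
}}

```text
time_s: 26.98
eef_pos: [0.5078, 0.0921, 0.0444]
orientation: [-2.21, -2.232, 0.001]
wrist_force: [-3.8, -2.6, -4.2]
width: 0.004
finger_force: 2.0
```

Emit:
{"fn": "carry_out", "kwargs": {
  "series": [
    [[0.05,0.04,0,0],[0.05,0.04,0,0]]
  ]
}}

```text
time_s: 27.22
eef_pos: [0.5103, 0.0941, 0.0445]
orientation: [-2.21, -2.232, 0.001]
wrist_force: [-3.8, -1.3, -2.7]
width: 0.004
finger_force: 2.2
```

```bash
python3 -c "
from h import *
board()"
```

```text
conf 0.86 top rect size [170.1 278.2] corners base mm [[-94.1, 132.8], [-84.3, -145.3], [85.7, -139.3], [75.9, 138.7]] centre [-4.2 -3.3]
yaw rel 0.035
tcp base mm [-103.1   92. ] [-4.   0.1 -2.4]
```

Emit:
{"fn": "carry_out", "kwargs": {
  "series": [
    [[0.05,0.03,0,0],[0.05,0.03,0,0]]
  ]
}}

```text
time_s: 27.58
eef_pos: [0.5138, 0.0961, 0.0448]
orientation: [2.21, 2.232, 0.003]
wrist_force: [-2.3, -0.3, -1.6]
width: 0.005
finger_force: 1.1
```

Emit:
{"fn": "carry_out", "kwargs": {
  "series": [
    [[0.05,0.03,0,0],[0.05,0.03,0,0]]
  ]
}}

```text
time_s: 27.82
eef_pos: [0.5164, 0.0978, 0.0451]
orientation: [2.21, 2.232, 0.003]
wrist_force: [-3.8, 0.5, 1.2]
width: 0.0
finger_force: 1.9
```

Emit:
{"fn": "carry_out", "kwargs": {
  "series": [
    [[0.05,0.03,0,0],[0.05,0.03,0,0]]
  ]
}}

```text
time_s: 28.08
eef_pos: [0.5173, 0.0983, 0.0449]
orientation: [-2.21, -2.232, 0.003]
wrist_force: [-5.7, -0.2, 3.9]
width: 0.002
finger_force: 3.0
```

Emit:
{"fn": "carry_out", "kwargs": {
  "series": [
    [[0,0,0.03,0],[0.04,0.02,0.02,0],[0,0,0,0]]
  ]
}}

```text
time_s: 28.45
eef_pos: [0.5175, 0.0985, 0.0451]
orientation: [-2.21, -2.231, 0.005]
wrist_force: [-5.5, -0.1, -1.2]
width: 0.004
finger_force: 2.8
```

```bash
python3 -c "
from h import *
board()
for q in cams.cut_out('top','catch')[:2]: print(q['confidence'],q['bbox'])
p,d,c=grab('top'); cv2.imwrite('pics/t3.png',cv2.resize(p[170:260,195:345],None,fx=5,fy=5,interpolation=cv2.INTER_CUBIC))"
```

```text
conf 0.63 top rect size [169.2 280.6] corners base mm [[-82.9, 140.3], [-86.6, -140.3], [82.6, -142.6], [86.3, 138.0]] centre [-0.1 -1.2]
yaw rel -0.0132
tcp base mm [-96.   95.9] [-5.4 -0.6 -1.9]
0.53 [216.8, 239.1, 20.5, 8.5]
```

Emit:
{"fn": "carry_out", "kwargs": {
  "series": [
    [[0.05,0,0.02,0],[0.03,0,0.02,0],[0,0,0,0]]
  ]
}}

```text
time_s: 29.02
eef_pos: [0.5175, 0.0984, 0.0454]
orientation: [-2.207, -2.23, 0.01]
wrist_force: [-8.0, -0.9, -1.8]
width: 0.002
finger_force: 4.1
```

Emit:
{"fn": "carry_out", "kwargs": {
  "series": [
    [[-0.6,0,0,0],[-0.6,-0.5,0,0],[0,-1,0,0],[0,-1,0,0],[0,-1,0,0],[0,-1,0,0],[0,-1,0,0],[0,-1,0,0],[0,-0.5,0,0],[0,0,0,0]]
  ]
}}

```text
time_s: 30.28
eef_pos: [0.4919, -0.0766, 0.0473]
orientation: [2.211, 2.229, 0.002]
wrist_force: [-0.2, 0.5, -0.3]
width: 0.003
finger_force: 0.0
```

```bash
python3 -c "
from h import *
board()
for q in cams.cut_out('top','catch')[:2]: print(q['confidence'],q['bbox'])
p,d,c=grab('top'); cv2.imwrite('pics/t4.png',cv2.resize(p[165:265,195:345],None,fx=5,fy=5,interpolation=cv2.INTER_CUBIC))"
```

```text
conf 0.83 top rect size [170.7 278.6] corners base mm [[-81.2, 141.4], [-89.1, -137.1], [81.5, -142.0], [89.5, 136.5]] centre [ 0.2 -0.3]
yaw rel -0.0287
tcp base mm [-130.8  -76. ] [-0.4  0.2  0.1]
0.23 [275.3, 201.9, 97.2, 63.4]
```

View pics/t4.png

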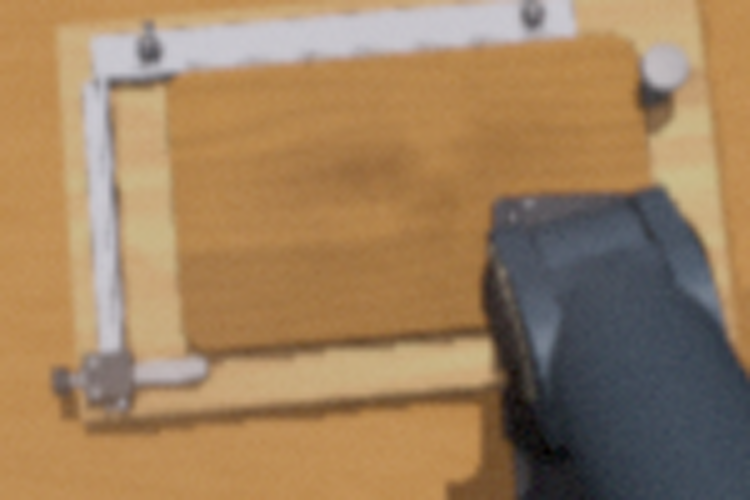

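Emit:
{"fn": "carry_out", "kwargs": {
  "series": [
    [[0.3,0,-0.2,0],[0.3,0,0,0],[0.2,0,0,0],[0.1,0,0,0],[0,0,0,0]]
  ]
}}

```text
time_s: 31.1
eef_pos: [0.5137, -0.076, 0.0418]
orientation: [-2.211, -2.232, -0.0]
wrist_force: [-0.2, 0.0, 0.0]
width: 0.005
finger_force: 0.0
```

Emit:
{"fn": "carry_out", "kwargs": {
  "series": [
    [[0.06,0,0.01,0],[0.06,0,0.01,0],[0.06,0,0.01,0]]
  ]
}}

```text
time_s: 31.48
eef_pos: [0.5181, -0.0761, 0.0427]
orientation: [2.211, 2.232, 0.0]
wrist_force: [0.1, 0.5, 0.4]
width: 0.008
finger_force: 0.0
```

Emit:
{"fn": "carry_out", "kwargs": {
  "series": [
    [[0.05,0,0.01,0],[0.05,0,0.01,0]]
  ]
}}

```text
time_s: 31.72
eef_pos: [0.5206, -0.076, 0.0431]
orientation: [-2.21, -2.232, -0.0]
wrist_force: [1.0, -0.3, -1.4]
width: 0.002
finger_force: 0.0
```

Emit:
{"fn": "carry_out", "kwargs": {
  "series": [
    [[0.05,0,0.01,0],[0.05,0,0.01,0]]
  ]
}}

```text
time_s: 31.98
eef_pos: [0.5231, -0.076, 0.0436]
orientation: [-2.211, -2.232, -0.0]
wrist_force: [0.4, 0.5, 0.4]
width: 0.007
finger_force: 0.0
```

Emit:
{"fn": "carry_out", "kwargs": {
  "series": [
    [[0.05,0,0.01,0],[0.05,0,0.01,0]]
  ]
}}

```text
time_s: 32.22
eef_pos: [0.5256, -0.076, 0.0441]
orientation: [2.211, 2.232, 0.0]
wrist_force: [-0.1, 0.4, 0.5]
width: 0.008
finger_force: 0.0
```

Emit:
{"fn": "carry_out", "kwargs": {
  "series": [
    [[0.05,0,0.01,0],[0.05,0,0.01,0]]
  ]
}}

```text
time_s: 32.48
eef_pos: [0.5263, -0.076, 0.0441]
orientation: [-2.209, -2.23, 0.005]
wrist_force: [-6.3, -0.4, 1.9]
width: 0.007
finger_force: 2.6
```

```bash
python3 -c "
from h import *
board()"
```

```text
conf 0.67 top rect size [170.2 278.5] corners base mm [[-85.9, 136.9], [-83.7, -141.5], [86.4, -140.2], [84.3, 138.3]] centre [ 0.3 -1.6]
yaw rel 0.0077
tcp base mm [-96.3 -78.8] [-6.   0.9  2.6]
```

Emit:
{"fn": "carry_out", "kwargs": {
  "series": [
    [[-0.5,0,0,0],[-0.8,0,0,0],[-0.5,0,0.5,0],[0,0,1,0],[0,0,1,0],[0,0,1,0],[0,-0.5,1,0],[0,-1,0,0],[0,0,0,0],[0,0,0,0]]
  ]
}}

```text
time_s: 33.83
eef_pos: [0.4831, -0.1128, 0.1574]
orientation: [2.21, 2.232, 0.001]
wrist_force: [0.3, 0.6, 0.3]
width: 0.002
finger_force: 0.0
```

```bash
python3 -c "
from h import *
board()
p,d,c=grab('top'); W=world(d,c)
# bolt vs board: tip of raised (z .042-.052) grey pixels in front of the near edge
B=(W[...,:2]-O)@Rb*1000; m=(abs(B[...,0]+92)<6)&(W[...,2]>.038)&(W[...,2]<.06)&(B[...,1]>90)&(B[...,1]<170)
print('bolt y min',B[m][:,1].min() if m.any() else None,m.sum())
for l in ['peg','mug','jar','plate']:
    for q in cams.cut_out('top',l)[:3]: w=W[q['region']&(d>0)]; print(l,np.median(w,0).round(3),np.percentile(w[:,2],97).round(3))
"
```

```text
conf 0.92 top rect size [169.9 275.3] corners base mm [[-85.1, 137.1], [-88.0, -138.2], [81.9, -140.0], [84.8, 135.3]] centre [-1.6 -1.5]
yaw rel -0.0107
tcp base mm [-141.3 -112.9] [-0.2 -0.3 -0.4]
bolt y min 126.23845589020344 57
peg [ 0.502 -0.379  0.075] 0.082
peg [ 0.673 -0.14   0.087] 0.092
peg [ 0.5   -0.246  0.078] 0.082
mug [0.577 0.384 0.054] 0.106
mug [0.516 0.153 0.045] 0.05
jar [0.457 0.367 0.084] 0.09
plate [ 0.656 -0.341  0.014] 0.022
plate [ 0.675 -0.14   0.086] 0.091
```

The bolt tip measures y = 126 mm, so the catch is fully out. The board is square, the peg is down and the bystanders have not moved, so I'm handing in.

```bash
python3 -c "
from station import bot
print(bot.job_done())"
```

```text
the job is handed in; nothing more can be done
None
```

I handed the job in; the interface returned no verdict. By camera the peg is fully down, the board is square on the fence against the peg, and the catch is out; wrist force once spiked to about 20 N during the swing (limit 18 N on the board), with no failure reported.

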